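# Crank the wine decanting cradle back down to its stop

### The job

The bottle strapped in the wine decanting cradle is tipped too far neck-down to be opened. Take the loose crank, push its socket fully home on the square end of the cradle's lifting screw, and wind it clockwise (seen from above), turn after turn, until the screw comes up against its stop and the cradle has settled back; the screw sinks as it turns, so keep the crank down on the square all the way. Go gently: never strain the crank or the screw, not sideways and not against the stop; leave the crank sitting on the screw and leave everything else standing where it is.

Things in the scene. Friction and masses are not known exactly. Their poses are not given: they have to be found in the camera images.
- machine: stand of the decanting cradle, fixed; dark wooden foot 130 x 360 x 20 mm, origin at the centre of its underside, y from the bottle's neck end (-y) to the screw (at y = +145 mm, in the nut of a steel gantry 103 mm high and 114 mm wide along x). The cradle's round tail ends about 25 mm from the screw's axis, under 155 mm high and always 10 mm or more below the screw's shoulder
- screw: the upright lifting screw, origin at its foot, z up. Clockwise (from above) sinks it 8 mm a turn and lowers the cradle's tail, to a solid stop, where the push needed at the grip climbs by 1 to 1.5 N per mm; it starts 2.5 to 3.5 turns above that. It takes about 0.08 N m to turn (1.6 N at the crank's grip) and stays where it is left; against the stop, more than about 18 N at the grip strains it
- square_end (a point): centre of the top face of the screw's square end, on the screw's axis: a square 16 mm across flats, 18 mm tall, sides along this point's x and y, top edge stepped in 0.75 mm, standing on a round shoulder 28 mm wide
- crank: loose crank, about 0.21 kg, lying grip up. Origin: centre of the socket's mouth, under the hub; z up, x along the arm to the grip. Steel hub 30 x 30 mm (sides along x, y), 26 mm tall; square socket 17.2 mm wide, 19 mm deep; fits in 4 ways. Home, the hub rests on the shoulder, 18 mm below the top of the square. Arm 14 mm wide, 6 mm thick, level with the hub's underside
- grip_mid (a point): middle of the crank's upright wooden grip, on its axis, 50 mm from the hub's axis and 31 mm above the crank's underside. The grip is 19 mm thick and 42 mm tall (7 to 49 mm above the underside) and turns freely on its pin, so fingers holding it need not turn as the crank goes round
- corkscrew: lever corkscrew, dark wood, 114 mm long, lying flat near the front edge; its origin is the centre of its underside; leave it where it is
- tumbler: clear glass tumbler, 77 mm wide, 89 mm tall, standing on the right; its origin is the centre of its underside; leave it where it is
- jigger: copper-coloured double jigger, 46 mm wide, 84 mm tall, standing at the right; its origin is the centre of its underside; leave it where it is
- spare_bottle: full dark wine bottle, 76 mm wide, 289 mm tall, standing at the left; its origin is the centre of its underside; leave it where it is
- shot_glass: clear shot glass, 48 mm wide, 61 mm tall, standing at the left; its origin is the centre of its underside; leave it where it is
- cork: plain wine cork, 24 mm wide, 45 mm tall, standing on end at the left; its origin is the centre of its underside; leave it where it is
Things that resemble listed ones, but are neither listed nor needed, are in the scene too. There is more than one size of the crank; the job needs the smaller.

How it is judged:
By the outcome, as a careful person would: the job done as asked, in the order asked, and still so for the second after the job is handed in, with the robot touching nothing.
It also fails if it takes over 72 s, if anything falls off the work surface, if the arm or the gripper's body presses on something with over 40 N, if the wrist force passes 120 N, or if a joint passes its speed limit or range.

### The arm

A 6-joint arm with a two-finger parallel gripper is mounted at the origin on a cart in front of the work surface, level with it; the furniture and walls round the work are solid. World frame = base frame: x ahead of the robot, y to its left, z up, the work surface at z = 0. Lengths are in mm, angles in degrees, forces in N, time in s.
With the tool pointing down it reaches from about 300 to 850 mm from the base axis. Payload 4.2 kg.
Tool frame: the origin (TCP) lies midway between the tips of the shut fingers; the grasp point (between the pads) lies 19 mm behind it; z points along the fingers, y is the line along which they close (so a half turn about z gives the same grasp; the last joint's range is limited). The gripper opens to 91 mm and grips with 3 to 60 N. Pads are 32 mm wide; open, the fingers measure 118 mm over their backs; the gripper's body (76 mm by 178 mm) begins 60 mm behind the grasp point.
Start: joints at [-70.818, 18.312, 89.639, -0, 72.044, -1.146], TCP at [199.761, -539.202, 213.976] pointing down, gripper open.
Joint ranges: [-177.97, 177.97], [-48.28, 115.42], [12.27, 149.76], [-77.06, 257.06], [2.81, 150.46], [-146.56, 146.56]. Speed limits (degrees/s): [147.25, 147.25, 180, 180, 180, 180].

### API

Orientations are given as [roll, pitch, yaw] about the fixed x, y, z axes, in that order (R = Rz(yaw) Ry(pitch) Rx(roll)).
In Python, from workcell import env gives the robot as it stands.
- The arm moves only by the shell command python3 -m jog 'ROWS' [FORCE]. ROWS is a JSON object of lists of equal length, an entry for each row: "jaw": the finger opening in mm, from 0 to 91.2; "slide": the shift along the tool's x, y, z in units of 30 mm (1.0 is 30 mm), a list of three; "spin": the turn about the tool's z in units of 8 degrees (1.0 is 8 degrees). In form: {"jaw": [jaw, ...], "slide": [[dx, dy, dz], ...], "spin": [spin, ...]}. A call has 1 to 10 rows; each row shifts and turns the commanded pose from where the row before left it, along the tool's axes as they then stand; what a row does not reach is not made up. A row lasts 1/10 s, in which the tool goes at most 50 mm and 8.59 degrees, less where a joint would pass 70% of its speed; a pose out of reach is approached as far as the arm can. A call is refused whole if a number of a shift passes 1 or a number of a turn 1, either way. A call with a gripper value outside its range is refused whole. The fingers move at their own pace and stop on an object; FORCE is the grip in N (left out, the last holds). Time passes only in rows, so rows that do not move let the fingers close. It gives the time, the measured TCP pose, the force, the opening and the grip force at its end, in the units of the state.
- env.state(): the state, without advancing time (a new reading comes with each control period).
- env.grab_frame(name): name is "side" or "top"; returns the picture (400x640x3 uint8, red, green, blue); there is no depth.
- env.camera_model(name): a dict with "fx", "fy", "cx", "cy" (pixels), "camera_from_world" (4x4, takes a point from world to camera coordinates). Camera axes: x right, y up, looking along -z (the intrinsics and any distortion apply to the point x, -y, -z); pixel columns grow to the right and rows downward; lengths in mm; the calibration is good to about 2 mm. A picture is of the moment at which its call begins. camera_model takes no time and is no camera call.
- env.job_done(): hands the job in; it is judged then, once.
The state is a dict: "time_s": time; "qpos": joint angles; "qvel": joint speeds; "effort": joint torques, N m; "ee_pos": TCP position; "ee_rot": TCP orientation; "force": force on the tool from outside, world axes, zero at the start; "torque": the same for the moment, N m; "gripper_width": finger opening in mm; "gripper_force": force on a finger pad.
Only numpy, scipy, OpenCV 4.12 (cv2) and the standard library are available. Lean on these libraries where they do the work, as an engineer would, in place of code of your own. Each camera call takes 0.05 s, during which the arm holds its last target. There are 200 camera calls.

## Working session

There is one attempt and no reset: what is moved stays moved. The work goes in short steps, Python scripts to look and compute and a shell command to move; the robot and the scene stay as the last step left them, time stands still between calls to the robot, and variables do not carry over. Pictures are saved under pics/ and viewed, at most 10 in all, crops included, and the job is handed in when it is done.

```bash
ls; mkdir -p pics; python3 - <<'E'
from workcell import env
import cv2,numpy as np
for n in("side","top"):
    cv2.imwrite(f"pics/{n}0.png",cv2.cvtColor(env.grab_frame(n),cv2.COLOR_RGB2BGR))
    m=env.camera_model(n);print(n,{k:np.round(v,3).tolist() if not isinstance(v,str) else v for k,v in m.items()})
print(env.state())
E
```

```text
pics
side {'fx': 411.534, 'fy': 411.534, 'cx': 322.913, 'cy': 199.428, 'camera_from_world': [[0.622, -0.783, -0.01, -324.779], [0.535, 0.416, 0.735, -318.989], [-0.571, -0.463, 0.678, -1507.129], [0.0, 0.0, 0.0, 1.0]]}
top {'fx': 362.662, 'fy': 362.662, 'cx': 322.226, 'cy': 198.997, 'camera_from_world': [[0.009, -1.0, -0.012, -32.269], [0.989, 0.007, 0.148, -494.452], [-0.147, -0.013, 0.989, -1254.973], [0.0, 0.0, 0.0, 1.0]]}
{'time_s': 0.1, 'qpos': array([-7.08173620e+01,  1.83473120e+01,  8.97012695e+01,  8.66643583e-04,
        7.20433387e+01, -1.14605126e+00]), 'qvel': array([ 0.04527333, -0.11363956, -0.16457598, -0.07455721, -0.17727768,
        0.12250764]), 'effort': array([ 1.22750691e-03, -4.13329411e+01, -2.32509720e+01,  7.29036774e-02,
        4.21847985e-02, -5.41333395e-05]), 'ee_pos': array([ 199.60914147, -538.74539185,  213.19847162]), 'ee_rot': array([-1.79908115e+02, -2.66233322e-03,  2.03284192e+01]), 'force': array([-0.01618474, -0.459386  , -0.0893814 ]), 'torque': array([0.05418373, 0.00516034, 0.01397429]), 'gripper_force': 0.0, 'gripper_width': 91.05143276847627}
```

View pics/side0.png

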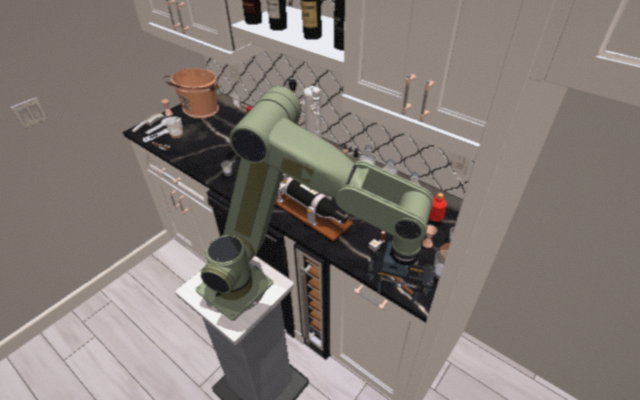

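View pics/top0.png

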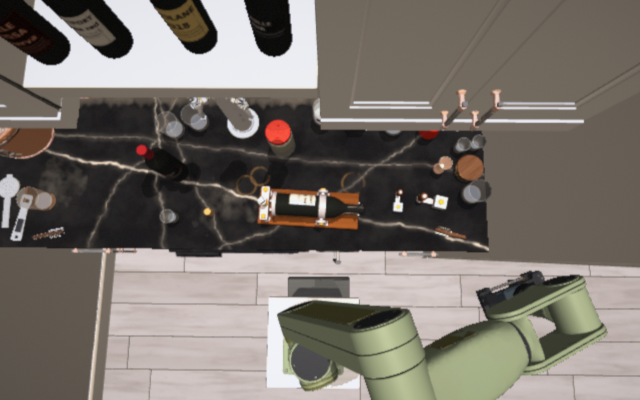

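The top view shows the machine at about (310,208) with the gantry and screw at (265,205). Crank-like things are at (398,201) and (430,200), and the corkscrew is at (450,232). I'll enlarge the crops.

```bash
python3 - <<'E'
import cv2,numpy as np
a=cv2.imread("pics/top0.png");b=cv2.imread("pics/side0.png")
A=cv2.resize(a[180:240,245:285],None,fx=9,fy=9,interpolation=cv2.INTER_CUBIC)[:540]
B=cv2.resize(a[180:240,385:465],None,fx=5,fy=5,interpolation=cv2.INTER_CUBIC)
C=cv2.resize(b[160:280,260:420],None,fx=5,fy=5,interpolation=cv2.INTER_CUBIC)
W=np.zeros((540,770,3),np.uint8);W[:540,:360]=A;W[:300,370:770]=B
cv2.imwrite("pics/c1.png",W);cv2.imwrite("pics/c2.png",C)
E
```

```text
(no output)
```

View pics/c1.png

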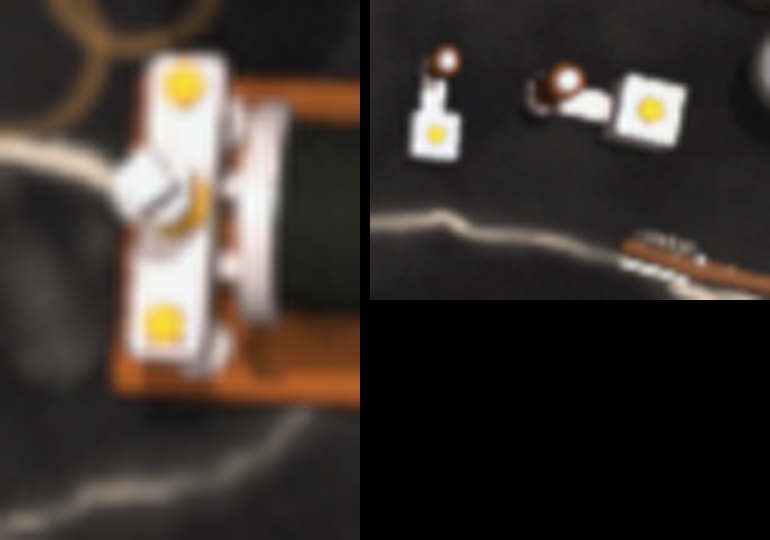

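View pics/c2.png

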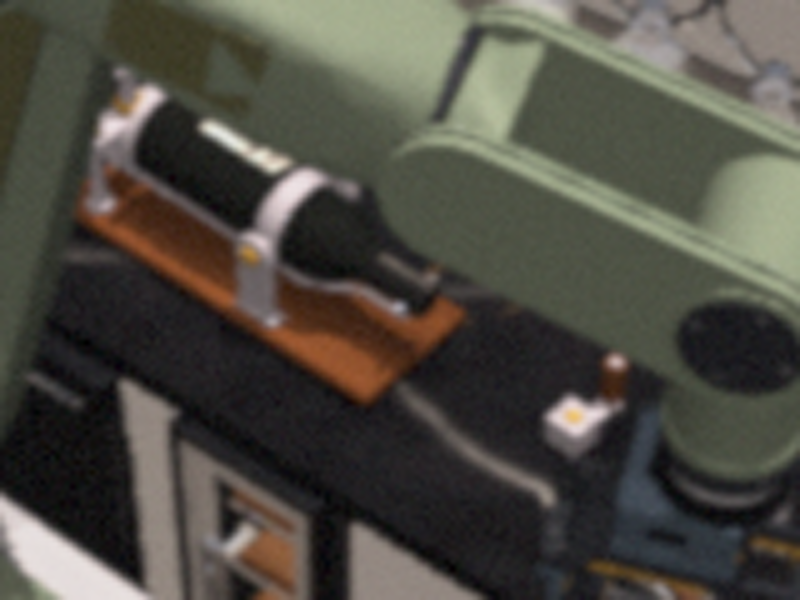

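The small crank is on the left in the top view, with its hub dot at about (397.8,206.4) and grip top at (400,191.8). In the side view these are at (374.4,242.8) and (382.8,231.2). The screw's square top is at about (261,200) in the top view, and about (284,174) in the side view, partly hidden by the arm.

```bash
cat > h.py <<'E'
from workcell import env
import numpy as np,cv2
def P(n):
    m=env.camera_model(n);K=np.array([[m["fx"],0,m["cx"]],[0,m["fy"],m["cy"]],[0,0,1]])
    return K@np.diag([1,-1,-1])@np.array(m["camera_from_world"])[:3]
def tri(t,s):
    X=cv2.triangulatePoints(P("top"),P("side"),np.array(t,float).reshape(2,1),np.array(s,float).reshape(2,1))
    return (X[:3]/X[3]).ravel()
def onz(n,uv,z):
    p=P(n);A=p[:,[0,1,3]].copy();A[:,2]+=p[:,2]*z
    w=np.linalg.solve(A,[uv[0],uv[1],1]);return w[:2]/w[2]
def proj(n,X):
    w=P(n)@np.append(X,1);return w[:2]/w[2]
E
python3 - <<'E'
from h import *
np.set_printoptions(precision=1,suppress=True)
print("hub",tri((397.8,206.4),(374.4,242.8)),"grip",tri((400,191.8),(382.8,231.2)),"sq",tri((261,200.1),(284,174.)))
print(onz("top",(397.8,206.4),26),onz("side",(374.4,242.8),26),onz("top",(400,191.8),49),onz("side",(382.8,231.2),49))
f=lambda x,y:(x/9+245-.4,y/9+180-.4)
for p in((183,85),(165,325)):print("gantry dot",onz("top",f(*p),103))
for p in((148,75),(215,75),(195,355),(130,345)):print("corner",onz("top",f(*p),103))
print("foot",[onz("top",p,20) for p in(f(113,390),(357.5,193),(357,228))])
for z in(130,150,170,190):print(z,onz("top",(261,200.1),z),proj("side",np.append(onz("top",(261,200.1),z),z)))
E
```

```text
hub [ 471.9 -298.4   26.9] grip [ 520.8 -302.5   54.7] sq [473.4 171.8 140.3]
[ 471.6 -298.1] [ 473.1 -298.3] [ 520.6 -302.4] [ 526.8 -300.8]
gantry dot [517.5 165.9]
gantry dot [426.5 169.7]
corner [521.2 179.3]
corner [521.4 154. ]
corner [415.4 158.1]
corner [418.9 182.5]
foot [array([408.8, 204.2]), array([ 520. , -155.1]), array([ 393.7, -152.7])]
130 [475.5 173. ] [284.5 175.5]
150 [472.7 169.4] [284.3 172.5]
170 [469.8 165.7] [284.1 169.5]
190 [466.9 162. ] [283.9 166.4]
```

```bash
python3 -m jog '{"jaw":[91,91,91,91,91,91,91,91,91,91],"slide":[[0.94,-0.37,0],[0.94,-0.37,0],[0.94,-0.37,0],[0.94,-0.37,0],[0.94,-0.37,0],[0.94,-0.37,0],[0.94,-0.37,0],[0.94,-0.37,0],[0.94,-0.37,0],[0.94,-0.37,0]],"spin":[0,0,0,0,0,0,0,0,0,0]}' 15
python3 -m jog '{"jaw":[91,91,91,91,91,91,91,91],"slide":[[0.94,-0.35,0],[0.94,-0.35,0],[0,0,0],[0,0,0],[0,0,0],[0,0,0],[0,0,0],[0,0,0]],"spin":[0,0,0.8,0.8,0.8,0.76,0,0]}'
python3 - <<'E'
from h import *
n=12
for c in("side","top"):
    f=np.mean([env.grab_frame(c).astype(float) for _ in range(n)],0);np.save(f"{c}1.npy",f)
s=env.state();print(s["ee_pos"],s["ee_rot"],s["qpos"],s["time_s"])
f=lambda n,r,k:cv2.resize(cv2.cvtColor(np.load(n).astype(np.uint8),cv2.COLOR_RGB2BGR)[r[0]:r[1],r[2]:r[3]],None,fx=k,fy=k,interpolation=cv2.INTER_CUBIC)
cv2.imwrite("pics/d1.png",np.hstack([f("side1.npy",(150,210,265,305),9.),f("top1.npy",(180,240,245,285),9.)]))
E
```

```text
time_s: 1.1
ee_pos: [426.2, -336.1, 213.6]
ee_rot: [-180.0, 0.0, 20.3]
force: [0.4, 0.3, -0.1]
gripper_width: 91.1
gripper_force: 0.0
time_s: 1.9
ee_pos: [471.1, -297.8, 213.7]
ee_rot: [-180.0, 0.0, -4.8]
force: [-0.5, 0.5, 0.4]
gripper_width: 91.0
gripper_force: 0.0
[ 471.20801211 -297.86711066  213.95763867] [ 1.79996365e+02 -4.00653777e-04 -4.95187915e+00] [-3.34786626e+01  1.67309759e+01  9.19486453e+01 -3.16923606e-03
  7.13182909e+01  6.14742316e+01] 3.1
```

View pics/d1.png

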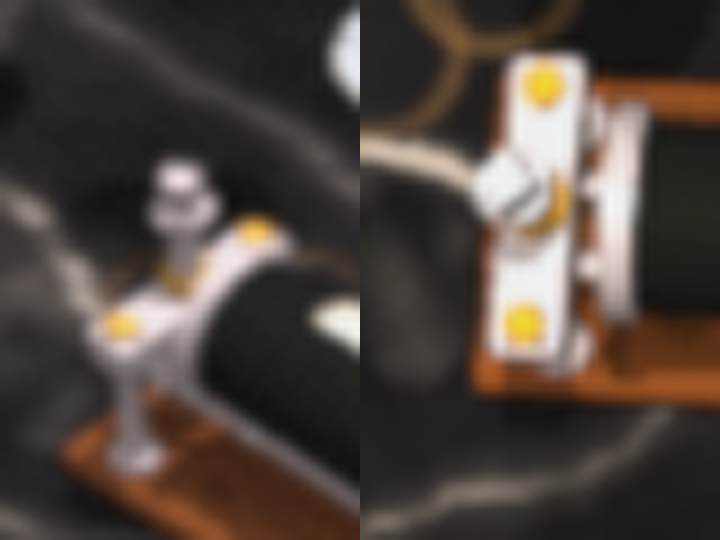

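The side view is now clear, with the square top at about (284.6,169) and gantry dots at (293,175) and (278.3,185.7). In the top view the square shows as a diamond at about (261,200). I'll fit the square's pose from edge gradients.

```bash
cat > fit.py <<'E'
from h import *
from scipy.ndimage import map_coordinates,gaussian_filter
from scipy.optimize import differential_evolution
np.set_printoptions(precision=1,suppress=True)
sd=lambda x,y:(x/9+265-.45,y/9+150-.45); tp=lambda x,y:(x/9+245-.45,y/9+180-.45)
print("dots",tri(tp(183,85),sd(256,229)),tri(tp(165,325),sd(123,325)))
print("sq",tri(tp(148,184),sd(181,174)))
G={}
for c in("top","side"):
    g=np.load(f"{c}1.npy").mean(2)
    G[c]=(gaussian_filter(g,.6,order=(0,1)),gaussian_filter(g,.6,order=(1,0)),P(c))
t=np.linspace(-.85,.85,15)
def edges(X,cams):
    x,y,z,a=X;s=0
    for c in cams:
        gx,gy,p=G[c]
        for k in range(4):
            b=np.radians(a+90*k);n=np.array([np.cos(b),np.sin(b)]);u=np.array([-n[1],n[0]])
            q=lambda r:np.c_[np.array([x,y])+r*n+8*t[:,None]*u,np.full(15,z),np.ones(15)]@p.T
            A=q(8.);B=q(8.5);A=A[:,:2]/A[:,2:];B=B[:,:2]/B[:,2:]
            d=B-A;d-=0;e=np.gradient(A,axis=0);m=np.c_[-e[:,1],e[:,0]];m/=np.linalg.norm(m,axis=1)[:,None];m*=np.sign((m*d).sum(1))[:,None]
            s+=-(map_coordinates(gx,A.T[::-1],order=3)*m[:,0]+map_coordinates(gy,A.T[::-1],order=3)*m[:,1]).mean()
    return s
for cams,b in((("top",),[(462,482),(160,178),(157,157.1),(0,90)]),(("side",),[(462,482),(160,178),(157,157.1),(0,90)]),(("top","side"),[(462,482),(160,178),(140,175),(0,90)])):
    for sd_ in(0,1):
        r=differential_evolution(lambda X:-edges(X,cams),b,seed=sd_,popsize=20);print(cams,r.x,-r.fun)
for a in range(0,90,6):
    r=differential_evolution(lambda X:-edges([X[0],X[1],X[2],a],("top","side")),[(462,482),(160,178),(145,170)],seed=0,popsize=8);print(a,r.x,round(-r.fun,1))
E
python3 fit.py
```

```text
Still running in the background as job /tmp/bash_jobs.1000/5b07ba1fa404 (pid 582). You'll get a notice when it ends.
```

```bash
cat /tmp/bash_jobs.1000/5b07ba1fa404/stdout; nproc; uptime
```

```text
4
 23:46:35 up 13 min,  0 users,  load average: 1.00, 0.93, 0.56
```

```bash
kill -- -$(cat /tmp/bash_jobs.1000/5b07ba1fa404/pid); sed -i 's/order=3)/order=1)/g; s/popsize=20/popsize=12,maxiter=80,polish=False/; s/popsize=8/popsize=8,maxiter=40,polish=False/; s/range(0,90,6)/range(0,90,9)/' fit.py; timeout 150 python3 -u fit.py
```

```text
dots [517.3 163.9 110.3] [427.  168.2 107.8]
sq [470.4 164.2 173.7]
('top',) [472.  173.3 157.   35.9] 148.69781067210718
('top',) [472.  173.3 157.1  35.1] 148.74196017359068
('side',) [482.  178.  157.1  46.1] 175.870080047923
('side',) [482.  177.8 157.1  51.1] 175.7824198198
('top', 'side') [471.9 169.  169.1  41.8] 309.08311476413576
('top', 'side') [472.2 169.6 168.2  40.2] 308.3845016035528
0 [472.  168.9 168.3] 266.5
9 [472.2 169.6 168.5] 271.8
18 [472.1 169.5 168.4] 283.8
27 [471.6 169.4 169.2] 296.5
36 [471.9 169.7 168.5] 306.6
45 [472.2 169.1 169. ] 307.7
54 [472.2 169.2 168.8] 298.9
63 [472.2 168.9 168.8] 286.8
72 [472.5 168.6 168.6] 275.5
81 [472.5 169.3 168.1] 267.8
```

```bash
python3 -m jog '{"jaw":[91,91,91,91,91,91,91,91,91],"slide":[[0,0,0.98],[0,0,0.98],[0,0,0.98],[0,0,0.98],[0,0,0.98],[0,0,0.98],[0,0,0.5],[0,0,0.4],[0,0,0]],"spin":[0,0,0,0,0,0,0,0,0]}' 15
python3 -m jog '{"jaw":[91,60,40,25,25,25,25,25,25,25],"slide":[[0,0,0.1],[0,0,0.1],[0,0,0],[0,0,0],[0,0,0],[0,0,0],[0,0,0],[0,0,0],[0,0,0],[0,0,0]],"spin":[0,0,0,0,0,0,0,0,0,0]}' 15
```

```text
time_s: 4.0
ee_pos: [470.5, -297.4, 9.2]
ee_rot: [-179.9, 0.1, -4.9]
force: [0.8, -0.0, -0.4]
gripper_width: 91.0
gripper_force: 0.0
time_s: 5.0
ee_pos: [471.2, -297.9, 4.6]
ee_rot: [180.0, -0.0, -4.9]
force: [0.2, -1.2, -0.6]
gripper_width: 29.9
gripper_force: 15.0
```

```bash
python3 -m jog '{"jaw":[25,25,25,25,25,25,25,25,25,25],"slide":[[0,0,-0.4],[0,0,-0.9],[0,0,-0.9],[0,0,-0.9],[0,0,-0.9],[0,0,-0.9],[0,0,-0.9],[0,0,-0.9],[0,0,-0.8],[0,0,0]],"spin":[0,0,0,0,0,0,0,0,0,0]}' 20
python3 -m jog '{"jaw":[25,25,25,25,25,25,25,25,25,25],"slide":[[-0.04,-0.45,0],[-0.08,-0.95,0],[-0.08,-0.95,0],[-0.08,-0.95,0],[-0.08,-0.95,0],[-0.08,-0.95,0],[-0.08,-0.95,0],[-0.08,-0.95,0],[-0.08,-0.95,0],[-0.08,-0.95,0]],"spin":[0,0,0,0,0,0,0,0,0,0]}' 20
python3 -m jog '{"jaw":[25,25,25,25,25,25,25,25,25,25],"slide":[[-0.08,-0.95,0],[-0.08,-0.95,0],[-0.08,-0.95,0],[-0.08,-0.95,0],[-0.08,-0.95,0],[-0.08,-0.95,0],[-0.05,-0.7,0],[0,0,0],[0,0,0],[0,0,0]],"spin":[0,0,0,0,0,0,-0.75,-1,-1,-1]}' 20
python3 -m jog '{"jaw":[25,25,25,25,25],"slide":[[0,0,0],[0,0,0],[0,0,0],[0,0,0],[0,0,0]],"spin":[-1,-1,0,0,0]}' 20
```

```text
time_s: 6.0
ee_pos: [472.7, -298.8, 233.5]
ee_rot: [179.8, -0.4, -4.9]
force: [0.2, -0.5, -2.4]
gripper_width: 29.3
gripper_force: 20.0
time_s: 7.0
ee_pos: [469.7, -24.8, 227.5]
ee_rot: [-180.0, 0.3, -4.9]
force: [0.5, 0.4, -2.0]
gripper_width: 29.9
gripper_force: 20.0
time_s: 8.0
ee_pos: [470.3, 166.2, 227.2]
ee_rot: [-179.9, 0.3, 25.4]
force: [0.8, 0.1, -2.4]
gripper_width: 29.6
gripper_force: 20.0
time_s: 8.5
ee_pos: [471.9, 165.8, 228.8]
ee_rot: [-180.0, 0.1, 40.9]
force: [0.4, 0.4, -1.9]
gripper_width: 30.1
gripper_force: 20.0
```

```bash
python3 -m jog '{"jaw":[25,25,25,25,25,25],"slide":[[0.06,-0.06,0.3],[0,0,0.6],[0,0,0.3],[0,0,0.2],[0,0,0],[0,0,0]],"spin":[0,0,0,0,0,0]}' 20
python3 - <<'E'
from h import *
n=8
for c in("side","top"):
    np.save(f"{c}2.npy",np.mean([env.grab_frame(c).astype(float) for _ in range(n)],0))
s=env.state();print(s["ee_pos"],s["ee_rot"],s["force"],s["time_s"])
f=lambda n,r,k:cv2.resize(cv2.cvtColor(np.load(n).astype(np.uint8),cv2.COLOR_RGB2BGR)[r[0]:r[1],r[2]:r[3]],None,fx=k,fy=k,interpolation=cv2.INTER_CUBIC)
cv2.imwrite("pics/e1.png",np.hstack([f("side2.npy",(135,195,265,305),9.),f("top2.npy",(165,225,240,285),9.)]))
E
```

```text
time_s: 9.1
ee_pos: [473.0, 168.4, 187.8]
ee_rot: [180.0, -0.0, 41.0]
force: [0.4, -0.0, -2.2]
gripper_width: 30.1
gripper_force: 20.0
[472.71371184 168.2604131  187.48185884] [1.79995609e+02 7.45207570e-03 4.10460203e+01] [-0.54330635  0.44155962 -2.81761337] 9.9
```

View pics/e1.png

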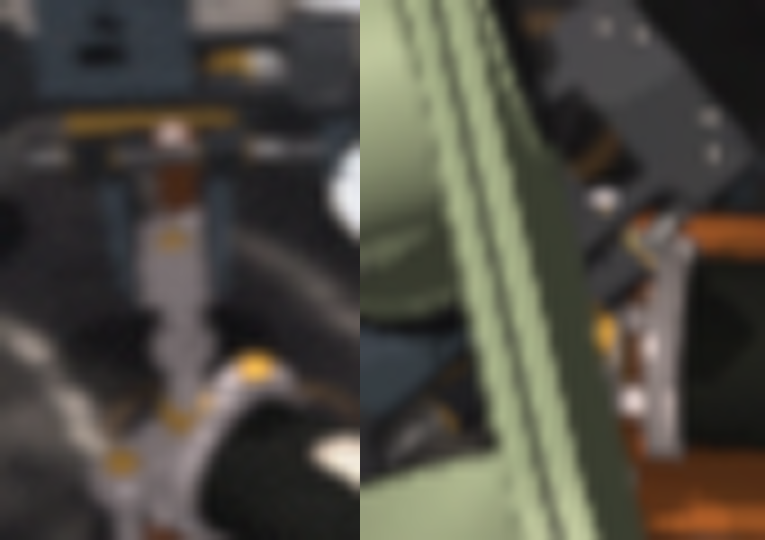

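The side view shows the hub centred at crop column 173 and the screw's shoulder below it at about 182. So the hub sits about 4 mm too far left, which is along tool -y. In the top view the arm hides the screw. I'll measure the edges numerically.

```bash
python3 - <<'E'
from h import *
np.set_printoptions(precision=2,suppress=True)
def ed(f,r,a,b):
    g=np.load(f).mean(2)[r];d=np.gradient(g);x=np.arange(len(g))
    def pk(s,lo,hi):
        i=lo+np.argmax(s*d[lo:hi]);y=s*d[i-1:i+2];return i+.5*(y[0]-y[2])/(y[0]-2*y[1]+y[2])
    m=(a+b)//2;return pk(1,a,m),pk(-1,m,b)
for nm,f,rows in(("hub","side2.npy",range(160,168)),("shoulder2","side2.npy",range(170,177)),("sq/sh1","side1.npy",range(167,177))):
    for r in rows:
        l,h=ed(f,r,279,291);print(nm,r,np.array([l,h,(l+h)/2,h-l]))
print(proj("side",[472.7,168.3,182.9+26]),proj("side",[472.7,168.3,182.9]),proj("side",[472.7,168.3,145]),proj("side",[475,165.4,145]), "px for tool x +1mm",proj("side",[472.7+7.55,168.3+6.56,183])-proj("side",[472.7,168.3,183]))
E
```

```text
hub 160 [280.26 286.92 283.59   6.65]
hub 161 [280.11 286.99 283.55   6.88]
hub 162 [280.17 286.99 283.58   6.82]
hub 163 [280.08 287.   283.54   6.92]
hub 164 [279.93 287.24 283.59   7.3 ]
hub 165 [280.06 287.34 283.7    7.28]
hub 166 [280.26 287.5  283.88   7.24]
hub 167 [280.27 287.71 283.99   7.44]
shoulder2 170 [282.38 287.15 284.76   4.77]
shoulder2 171 [282.04 287.67 284.85   5.64]
shoulder2 172 [281.53 288.38 284.95   6.85]
shoulder2 173 [281.42 288.4  284.91   6.99]
shoulder2 174 [281.5  287.95 284.72   6.45]
shoulder2 175 [281.98 287.03 284.51   5.05]
shoulder2 176 [282.91 286.59 284.75   3.67]
sq/sh1 167 [282.37 286.63 284.5    4.26]
sq/sh1 168 [282.25 286.77 284.51   4.52]
sq/sh1 169 [282.24 286.84 284.54   4.6 ]
sq/sh1 170 [282.24 286.94 284.59   4.69]
sq/sh1 171 [282.06 288.44 285.25   6.38]
sq/sh1 172 [281.26 288.81 285.03   7.55]
sq/sh1 173 [281.17 288.72 284.95   7.56]
sq/sh1 174 [281.35 288.1  284.73   6.75]
sq/sh1 175 [281.75 287.12 284.43   5.37]
sq/sh1 176 [282.84 286.4  284.62   3.56]
[283.44 161.6 ] [283.91 166.53] [284.57 173.54] [285.43 173.53] px for tool x +1mm [ 0.06 -1.46]
```

```bash
cat > fit2.py <<'E'
from h import *
from scipy.optimize import minimize
np.set_printoptions(precision=2,suppress=True)
S=8
win={"side":(164,173,277,293),"top":(193,207,251,271)}
I={c:np.load(f"{c}1.npy") for c in win}; PM={c:P(c) for c in win}
cam={c:np.linalg.inv(np.vstack([np.array(env.camera_model(c)["camera_from_world"])[:3],[0,0,0,1]]))[:3,3] for c in win}
th=np.linspace(0,2*np.pi,40)
def res(c,x,y,z,a,sg,full=False):
    r0,r1,c0,c1=win[c];pad=3;H,W=(r1-r0+2*pad)*S,(c1-c0+2*pad)*S
    def pr(X):
        w=np.c_[X,np.ones(len(X))]@PM[c].T;w=w[:,:2]/w[:,2:]
        return np.round(((w-[c0-pad,r0-pad]+.5)*S-.5)*16).astype(np.int32)
    L=np.zeros((H,W),np.uint8)
    def poly(X,l):cv2.fillPoly(L,[cv2.convexHull(pr(X))],l,shift=4)
    disc=lambda r,h:np.c_[x+r*np.cos(th),y+r*np.sin(th),np.full(40,h)]
    poly(np.vstack([disc(14,z-18),disc(14,z-24)]),1);poly(disc(14,z-18),2)
    k=3
    for i in range(4):
        b=np.radians(a+90*i);n=np.array([np.cos(b),np.sin(b)]);u=np.array([-n[1],n[0]])
        if n@(cam[c][:2]-[x,y])>8:
            A=[x,y]+8*n+8*u;B=[x,y]+8*n-8*u
            poly(np.array([[*A,z],[*B,z],[*A,z-18],[*B,z-18]]),k);k+=1
    sq=[[x+8*np.sqrt(2)*np.cos(np.radians(a+45+90*i)),y+8*np.sqrt(2)*np.sin(np.radians(a+45+90*i)),z] for i in range(4)]
    poly(np.array(sq),5)
    M=[]
    for l in range(6):
        m=cv2.GaussianBlur((L==l).astype(np.float32),(0,0),sg*S)
        M.append(cv2.resize(m,None,fx=1/S,fy=1/S,interpolation=cv2.INTER_AREA)[pad:-pad,pad:-pad].ravel())
    M=np.array(M).T;yx=np.mgrid[r0:r1,c0:c1].reshape(2,-1).T-[(r0+r1)/2,(c0+c1)/2]
    if c=="top":
        # gantry/foot background: keep only pixels near the square
        q=np.array([pr(np.array([[x,y,z-9]]))[0]])/16/S-pad+[c0,r0]
        wt=(np.hypot(*(np.mgrid[r0:r1,c0:c1].reshape(2,-1)[::-1]-np.array([261,199.7])[:,None]))<4.0).astype(float)
    else: wt=np.ones(len(M))
    M=np.c_[M,M[:,:1]*yx]
    Y=I[c][r0:r1,c0:c1].reshape(-1,3);w=wt[:,None]
    Q=np.linalg.lstsq(np.vstack([M*w,.02*np.eye(M.shape[1])]),np.vstack([Y*w,np.zeros((M.shape[1],3))]),rcond=None)[0]
    return (((M@Q-Y)*w)**2).sum()/wt.sum()/3
for c,z in(("side",162),("side",166),("top",164)):
    for a in range(5,95,6):
        f=lambda p:res(c,p[0],p[1],z,a,p[2])
        r=minimize(f,[472.5,168,.6],method="Nelder-Mead",options=dict(maxfev=90,initial_simplex=[[472.5,168,.6],[475.5,168,.6],[472.5,171,.6],[471,166,.8]]));print(c,z,a,r.x,round(r.fun,2),flush=True)
E
timeout 200 python3 fit2.py
```

```text
Traceback (most recent call last):
  File "fit2.py", line 43, in <module>
    r=minimize(f,[472.5,168,.6],method="Nelder-Mead",options=dict(maxfev=90,initial_simplex=[[472.5,168,.6],[475.5,168,.6],[472.5,171,.6],[471,166,.8]]));print(c,z,a,r.x,round(r.fun,2),flush=True)
  File "fit2.py", line 42, in <lambda>
    f=lambda p:res(c,p[0],p[1],z,a,p[2])
               ~~~^^^^^^^^^^^^^^^^^^^^^^
  File "fit2.py", line 28, in res
    m=cv2.GaussianBlur((L==l).astype(np.float32),(0,0),sg*S)
cv2.error: OpenCV(4.12.0) /io/opencv/modules/imgproc/src/smooth.dispatch.cpp:293: error: (-215:Assertion failed) ksize.width > 0 && ksize.width % 2 == 1 && ksize.height > 0 && ksize.height % 2 == 1 in function 'createGaussianKernels'
```

```bash
sed -i 's/(0,0),sg\*S)/(0,0),float(np.clip(abs(sg),.15,1.5))*S)/' fit2.py; timeout 240 python3 fit2.py
```

```text
side 162 5 [479.26 172.93   1.03] 20.04
side 162 11 [479.48 173.23   1.02] 18.7
side 162 17 [479.37 173.12   0.5 ] 91.0
side 162 23 [479.23 172.91   1.03] 16.07
side 162 29 [479.62 173.27   0.99] 17.87
side 162 35 [493.02 184.85  -0.71] 93.73
side 162 41 [479.8  172.53   0.63] 86.71
side 162 47 [477.92 172.25   1.18] 25.1
side 162 53 [478.72 172.64   1.13] 25.29
side 162 59 [478.57 173.03   1.09] 27.39
side 162 65 [477.63 172.31   1.23] 29.61
side 162 71 [479.23 172.91   1.06] 30.12
side 162 77 [481.64 174.08   0.74] 57.25
side 162 83 [480.42 174.08   0.84] 30.92
side 162 89 [478.74 172.31   1.1 ] 23.11
side 166 5 [475.79 169.32   1.02] 20.61
side 166 11 [475.43 169.26   1.08] 18.45
side 166 17 [475.62 169.43   1.03] 18.33
side 166 23 [475.68 169.83   0.99] 19.46
side 166 29 [475.74 169.33   1.03] 16.68
side 166 35 [476.61 170.65   0.94] 26.17
side 166 41 [476.2  169.57   1.01] 20.13
side 166 47 [474.82 169.13   1.14] 25.62
side 166 53 [475.04 169.26   1.17] 27.76
side 166 59 [474.73 168.64   1.11] 25.87
side 166 65 [475.93 169.06   0.97] 30.63
side 166 71 [475.42 169.24   1.04] 27.08
side 166 77 [476.02 169.72   1.  ] 26.38
side 166 83 [475.94 169.44   0.99] 23.12
side 166 89 [476.03 169.73   0.77] 35.3
top 164 5 [471.83 168.26   0.65] 165.24
top 164 11 [472.17 168.57   0.64] 132.94
top 164 17 [472.31 168.81   0.61] 98.73
top 164 23 [472.04 168.91   0.63] 66.29
top 164 29 [472.17 169.31   0.57] 41.89
top 164 35 [472.14 169.6    0.59] 28.75
top 164 41 [472.1  169.62   0.53] 29.44
top 164 47 [472.19 169.29   0.61] 45.41
top 164 53 [472.06 169.25   0.62] 102.39
top 164 59 [471.02 169.99   0.68] 105.02
top 164 65 [469.96 171.06   0.71] 150.15
top 164 71 [470.47 170.66   0.65] 192.86
top 164 77 [471.04 169.18   0.79] 196.48
top 164 83 [470.37 167.6    1.36] 161.7
top 164 89 [471.64 168.4    0.71] 191.75
```

```bash
python3 -m jog '{"jaw":[25,25,25,25,25],"slide":[[0,0.03,0],[0,0,0.2],[0,0,0.2],[0,0,0],[0,0,0]],"spin":[0.5,0,0,0,0]}' 20
for i in 1; do python3 -m jog '{"jaw":[25,25],"slide":[[0,0,0.07],[0,0,0]],"spin":[0,0]}' ; python3 -m jog '{"jaw":[25,25],"slide":[[0,0,0.05],[0,0,0]],"spin":[0,0]}'; python3 -m jog '{"jaw":[25,25],"slide":[[0,0,0.05],[0,0,0]],"spin":[0,0]}'; done | grep -E "pos|force:"
```

```text
time_s: 10.4
ee_pos: [473.1, 167.6, 175.1]
ee_rot: [-180.0, 0.0, 37.1]
force: [0.0, -0.4, -2.5]
gripper_width: 29.8
gripper_force: 20.0
ee_pos: [473.4, 167.6, 173.4]
force: [0.1, -0.3, -2.7]
gripper_force: 20.0
ee_pos: [473.7, 167.7, 172.7]
force: [0.2, 0.1, 2.1]
gripper_force: 20.0
ee_pos: [473.8, 167.6, 171.4]
force: [-0.9, -1.1, 5.3]
gripper_force: 20.0
```

```bash
g(){ grep -E "pos|rot|force: \[" | tr '\n' ' '; echo; }
python3 -m jog '{"jaw":[25,25],"slide":[[0,-0.03,-0.01],[0,0,0]],"spin":[0,0]}' |g; python3 -m jog '{"jaw":[25,25],"slide":[[0,-0.03,0],[0,0,0]],"spin":[0,0]}' |g;python3 -m jog '{"jaw":[25,25],"slide":[[0.03,0,0],[0,0,0]],"spin":[0,0]}' |g;  python3 -m jog '{"jaw":[25,25],"slide":[[0,0.04,0],[0,0,0]],"spin":[0,0]}' |g; python3 -m jog '{"jaw":[25,25],"slide":[[-0.06,0,0],[0,0,0]],"spin":[0,0]}' |g; python3 -m jog '{"jaw":[25,25],"slide":[[0,-0.04,0],[0,0,0]],"spin":[0,0]}' |g
```

```text
ee_pos: [473.3, 168.2, 171.4] ee_rot: [179.9, -0.1, 37.1] force: [-0.5, -1.8, 6.2] 
ee_pos: [473.0, 168.6, 171.4] ee_rot: [179.9, -0.1, 37.1] force: [0.5, -3.2, 5.5] 
ee_pos: [473.4, 169.0, 171.4] ee_rot: [179.9, -0.0, 37.1] force: [-1.5, -2.7, 6.6] 
ee_pos: [473.8, 168.3, 171.4] ee_rot: [180.0, -0.0, 37.1] force: [-0.7, -2.5, 5.1] 
ee_pos: [473.0, 167.6, 171.4] ee_rot: [179.9, -0.1, 37.0] force: [-0.1, -0.9, 5.2] 
ee_pos: [472.5, 168.4, 171.4] ee_rot: [179.9, -0.1, 37.1] force: [1.5, -2.1, 4.5]
```

```bash
g(){ grep -E "pos|rot|force: \[" | tr '\n' ' '; echo; python3 -c "
from h import *
s=env.state();print(np.round(s['torque'],2),s['time_s'])"; }
python3 -m jog '{"jaw":[25,25],"slide":[[0,0,0],[0,0,0]],"spin":[0.4,0]}' |g; python3 -m jog '{"jaw":[25,25],"slide":[[0,0,0],[0,0,0]],"spin":[0.4,0]}' |g; python3 -m jog '{"jaw":[25,25],"slide":[[0.03,-0.01,0],[0,0,0]],"spin":[0,0]}' |g; python3 -m jog '{"jaw":[25,25],"slide":[[0,0,0],[0,0,0]],"spin":[-0.4,0]}' |g;  python3 -m jog '{"jaw":[25,25],"slide":[[0,0,-0.15],[0,0,0]],"spin":[0,0]}' |g
```

```text
ee_pos: [472.5, 168.3, 171.3] ee_rot: [179.9, -0.1, 33.8] force: [1.8, -2.4, 5.1] 
[-0.43 -0.14  0.03] 12.4
ee_pos: [472.4, 168.3, 171.2] ee_rot: [179.9, -0.1, 30.6] force: [0.6, -2.2, 5.3] 
[-0.39 -0.13  0.05] 12.6
ee_pos: [472.5, 168.8, 171.1] ee_rot: [179.9, -0.0, 30.7] force: [0.2, -3.5, 5.9] 
[-0.57  0.01  0.01] 12.8
ee_pos: [471.7, 168.9, 170.2] ee_rot: [180.0, 0.1, 33.9] force: [0.1, -1.9, -1.2] 
[-0.39 -0.13  0.03] 13.0
ee_pos: [471.9, 169.6, 175.0] ee_rot: [-179.9, 0.0, 33.8] force: [-0.0, -0.3, -2.6] 
[-0.08 -0.04  0.06] 13.2
```

```bash
g(){ grep -E "pos|rot|force: \[" | tr '\n' ' '; echo; python3 -c "
from h import *
s=env.state();print(np.round(s['torque'],2),s['time_s'])"; }
python3 -m jog '{"jaw":[25,25],"slide":[[-0.02,0.015,0],[0,0,0.1]],"spin":[-0.1,0]}' |g; python3 -m jog '{"jaw":[25,25],"slide":[[0,0,0.05],[0,0,0]],"spin":[0,0]}' |g; python3 -m jog '{"jaw":[25,25],"slide":[[0,0,0.04],[0,0,0]],"spin":[0,0]}' |g
```

```text
ee_pos: [471.9, 168.7, 172.1] ee_rot: [-180.0, -0.0, 34.7] force: [-0.3, 0.1, -2.4] 
[-0.03  0.02 -0.04] 13.4
ee_pos: [472.3, 168.7, 171.5] ee_rot: [180.0, -0.1, 34.6] force: [0.2, -0.4, 3.7] 
[-0.14  0.17  0.01] 13.6
ee_pos: [472.7, 168.7, 171.0] ee_rot: [179.9, -0.1, 34.7] force: [-1.7, -1.5, 7.9] 
[-0.27  0.22  0.04] 13.8
```

```bash
g(){ grep -E "pos|rot|force: \[" | tr '\n' ' '; echo; python3 -c "
from h import *
s=env.state();print(np.round(s['torque'],2),s['time_s'])"; }
python3 -m jog '{"jaw":[25,25],"slide":[[-0.02,-0.015,-0.01],[0,0,0]],"spin":[0,0]}' |g; python3 -m jog '{"jaw":[25,25],"slide":[[-0.01,-0.01,0],[0,0,0]],"spin":[0.1,0]}' |g; python3 -m jog '{"jaw":[25,25],"slide":[[0.02,-0.015,0],[0,0,0]],"spin":[0,0]}' |g;  python3 -m jog '{"jaw":[25,25],"slide":[[0,-0.02,0],[0,0,0]],"spin":[0,0]}' |g
```

```text
ee_pos: [472.1, 168.7, 171.1] ee_rot: [179.9, -0.2, 34.7] force: [-0.2, -0.4, 7.1] 
[-0.23  0.   -0.01] 14.0
ee_pos: [471.9, 168.8, 171.1] ee_rot: [179.9, -0.2, 33.8] force: [1.0, -0.6, 6.5] 
[-0.24 -0.06 -0.02] 14.2
ee_pos: [472.1, 169.2, 171.1] ee_rot: [179.9, -0.2, 33.9] force: [-0.2, -0.9, 7.5] 
[-0.41 -0.01  0.01] 14.4
ee_pos: [471.9, 169.6, 171.2] ee_rot: [179.9, -0.2, 33.9] force: [0.2, -2.8, 6.3] 
[-0.5  -0.09  0.02] 14.6
```

```bash
g(){ grep -E "pos|rot|force: \[" | tr '\n' ' '; echo; python3 -c "
from h import *
s=env.state();print(np.round(s['torque'],2),s['time_s'])"; }
python3 -m jog '{"jaw":[25,25],"slide":[[0,0,0],[0,0,0]],"spin":[0.4,0]}' |g; python3 -m jog '{"jaw":[25,25],"slide":[[0,0,0],[0,0,0]],"spin":[-0.4,0]}' |g; python3 -m jog '{"jaw":[25,25],"slide":[[0,0,0],[0,0,0]],"spin":[-0.4,0]}' |g
```

```text
ee_pos: [471.9, 169.5, 171.1] ee_rot: [179.9, -0.2, 30.6] force: [0.2, -2.0, 6.1] 
[-0.53 -0.06 -0.01] 14.8
ee_pos: [471.8, 169.5, 171.1] ee_rot: [179.9, -0.1, 33.9] force: [-0.1, -1.9, 5.7] 
[-0.49 -0.05 -0.08] 15.0
ee_pos: [471.6, 169.4, 171.0] ee_rot: [179.9, -0.1, 37.1] force: [-0.5, -3.2, 5.6] 
[-0.55 -0.08 -0.06] 15.2
```

```bash
python3 -m jog '{"jaw":[25,25,25,25],"slide":[[0,0,-0.25],[0,0,0],[0,0,0],[0,0,0]],"spin":[0,0.4,0,0]}' 
python3 - <<'E'
from h import *
ps=[]
fr=[]
for i in range(8):
    fr.append(env.grab_frame("side").astype(float));s=env.state();ps.append([*s["ee_pos"],*s["ee_rot"],*s["force"],*s["torque"]])
np.save("side3.npy",np.mean(fr,0))
print(np.round(np.mean(ps,0),2),np.round(np.std(ps,0),2),s["time_s"])
f=lambda n,r,k:cv2.resize(cv2.cvtColor(np.load(n).astype(np.uint8),cv2.COLOR_RGB2BGR)[r[0]:r[1],r[2]:r[3]],None,fx=k,fy=k,interpolation=cv2.INTER_CUBIC)
cv2.imwrite("pics/f1.png",np.hstack([f("side2.npy",(140,190,265,305),9.),f("side3.npy",(140,190,265,305),9.)]))
E
```

```text
time_s: 15.6
ee_pos: [470.3, 169.9, 177.0]
ee_rot: [-180.0, 0.0, 33.9]
force: [-0.5, -0.4, -2.4]
gripper_width: 29.9
gripper_force: 20.0
[ 4.7048e+02  1.6985e+02  1.7714e+02 -8.9990e+01  3.0000e-02  3.3870e+01
 -1.0000e-01 -1.2000e-01 -2.8200e+00 -0.0000e+00  1.0000e-02 -1.0000e-02] [9.0000e-02 2.0000e-02 1.0000e-01 1.5588e+02 1.0000e-02 1.0000e-02
 5.1000e-01 6.4000e-01 5.3000e-01 3.0000e-02 2.0000e-02 3.0000e-02] 16.0
```

View pics/f1.png

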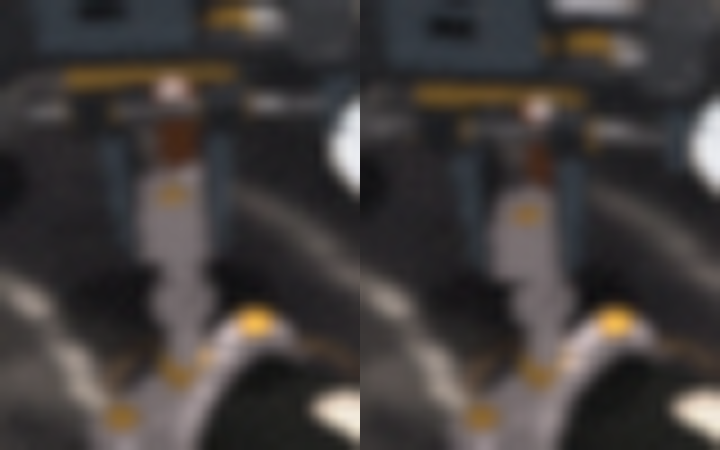

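Left: the hub before contact. Right: now, with the hub at crop column 165 and the shoulder at 182. The hub has drifted about 4 mm along tool -y, because commands made under contact moved it. I'll return in +y and raster finely at light pressure.

```bash
g(){ grep -E "time|pos|rot|force: \[" | tr '\n' ' '; echo; }
python3 -m jog '{"jaw":[25,25,25,25],"slide":[[0,0.12,0.08],[0,0,0.07],[0,0,0.04],[0,0,0]],"spin":[0,0,0,0]}' |g; python3 -m jog '{"jaw":[25,25],"slide":[[0,0,0.02],[0,0,0]],"spin":[0,0]}' |g;  python3 -m jog '{"jaw":[25,25],"slide":[[0,-0.02,0],[0,0,0]],"spin":[0,0]}' |g; python3 -m jog '{"jaw":[25,25],"slide":[[0,-0.02,0],[0,0,0]],"spin":[0,0]}' |g; python3 -m jog '{"jaw":[25,25],"slide":[[0,-0.02,0],[0,0,0]],"spin":[0,0]}' |g; python3 -m jog '{"jaw":[25,25],"slide":[[0,-0.02,0],[0,0,0]],"spin":[0,0]}' |g
```

```text
time_s: 16.4 ee_pos: [472.6, 166.8, 171.5] ee_rot: [180.0, 0.0, 33.8] force: [0.1, -0.1, -2.2] 
time_s: 16.6 ee_pos: [472.7, 166.9, 171.3] ee_rot: [180.0, -0.0, 33.9] force: [0.2, 0.1, 0.1] 
time_s: 16.8 ee_pos: [472.1, 167.4, 170.9] ee_rot: [-180.0, 0.0, 33.9] force: [0.2, -0.2, -2.5] 
time_s: 17.0 ee_pos: [471.8, 167.8, 170.8] ee_rot: [180.0, 0.0, 33.9] force: [0.1, -0.8, -2.8] 
time_s: 17.2 ee_pos: [471.6, 168.2, 170.9] ee_rot: [180.0, 0.0, 33.9] force: [0.1, -1.0, -2.2] 
time_s: 17.4 ee_pos: [471.3, 168.6, 170.9] ee_rot: [180.0, 0.0, 33.9] force: [0.3, -1.5, -3.0]
```

```bash
g(){ grep -E "time|pos|rot|force: \[" | tr '\n' ' '; echo; }
python3 -m jog '{"jaw":[25,25],"slide":[[0,0.04,0],[0,0,0.02]],"spin":[0,0]}' |g; python3 -m jog '{"jaw":[25,25],"slide":[[0,0,0.04],[0,0,0]],"spin":[0,0]}' |g; python3 -m jog '{"jaw":[25,25],"slide":[[0,0,0.04],[0,0,0]],"spin":[0,0]}' |g
```

```text
time_s: 17.6 ee_pos: [472.0, 167.9, 170.5] ee_rot: [-180.0, -0.0, 33.8] force: [-0.7, -0.5, -2.3] 
time_s: 17.8 ee_pos: [471.9, 167.9, 169.1] ee_rot: [-180.0, 0.0, 33.8] force: [-0.1, -0.5, -2.3] 
time_s: 18.0 ee_pos: [471.9, 167.9, 167.9] ee_rot: [-180.0, 0.0, 33.9] force: [-0.7, -1.1, -3.4]
```

```bash
g(){ grep -E "time|pos|rot|force: \[" | tr '\n' ' '; echo; }
python3 -m jog '{"jaw":[25,25,25],"slide":[[0,0,0.05],[0,0,0.05],[0,0,0]],"spin":[0,0,0]}' |g; python3 -m jog '{"jaw":[25,25,25],"slide":[[0,0,0.05],[0,0,0.05],[0,0,0]],"spin":[0,0,0]}' |g; python3 -m jog '{"jaw":[25,25,25],"slide":[[0,0,0.05],[0,0,0.05],[0,0,0]],"spin":[0,0,0]}' |g; python3 -m jog '{"jaw":[25,25],"slide":[[0,0,0.05],[0,0,0]],"spin":[0,0]}' |g
```

```text
time_s: 18.3 ee_pos: [471.9, 167.8, 164.7] ee_rot: [-180.0, 0.0, 33.8] force: [-0.1, -0.2, -2.6] 
time_s: 18.6 ee_pos: [471.9, 167.8, 161.7] ee_rot: [180.0, 0.0, 33.8] force: [0.2, -1.0, -1.7] 
time_s: 18.9 ee_pos: [471.9, 167.8, 158.7] ee_rot: [-180.0, 0.0, 33.8] force: [-0.4, -0.7, -2.7] 
time_s: 19.1 ee_pos: [471.9, 167.8, 157.3] ee_rot: [180.0, 0.0, 33.9] force: [-0.1, -0.7, -2.2]
```

```bash
g(){ grep -E "time|pos|rot|force: \[" | tr '\n' ' '; echo; }
for i in 1; do python3 -m jog '{"jaw":[25,25],"slide":[[0,0,0.04],[0,0,0]],"spin":[0,0]}' |g; python3 -m jog '{"jaw":[25,25],"slide":[[0,0,0.04],[0,0,0]],"spin":[0,0]}' |g;python3 -m jog '{"jaw":[25,25],"slide":[[0,0,0.03],[0,0,0]],"spin":[0,0]}' |g; done
```

```text
time_s: 19.3 ee_pos: [471.9, 167.8, 156.2] ee_rot: [180.0, 0.0, 33.8] force: [0.2, -0.1, -2.6] 
time_s: 19.5 ee_pos: [472.0, 167.8, 155.2] ee_rot: [180.0, -0.0, 33.8] force: [-1.6, -0.9, -1.2] 
time_s: 19.7 ee_pos: [472.3, 167.9, 155.2] ee_rot: [180.0, -0.1, 33.8] force: [-2.3, -1.8, 4.7]
```

```bash
g(){ grep -E "time|pos|rot|force: \[|width" | tr '\n' ' '; echo; }
python3 -m jog '{"jaw":[25,60,60,60,60,60,60],"slide":[[0,0,-0.02],[0,0,0],[0,0,0],[0,0,0],[0,0,0],[0,0,0],[0,0,0]],"spin":[0,0,0,0,0,0,0]}' 20|g
python3 -m jog '{"jaw":[60,60,60,60,60,60],"slide":[[0,0,-0.3],[0,0,-0.8],[0,0,-0.9],[0,0,0],[0,0,0],[0,0,0]],"spin":[0,0,0,0,0,0]}' |g
python3 - <<'E'
from h import *
for c in("side","top"):
    np.save(f"{c}4.npy",np.mean([env.grab_frame(c).astype(float) for _ in range(4)],0))
f=lambda n,r,k:cv2.resize(cv2.cvtColor(np.load(n).astype(np.uint8),cv2.COLOR_RGB2BGR)[r[0]:r[1],r[2]:r[3]],None,fx=k,fy=k,interpolation=cv2.INTER_CUBIC)
cv2.imwrite("pics/g1.png",f("side4.npy",(130,190,255,315),9.))
s=env.state();print(s["ee_pos"],s["ee_rot"],s["force"])
a=np.radians(33.8)
for r in(48,50,52):print(proj("side",[471.9+r*np.cos(a),167.8+r*np.sin(a),150.5+49]))
print("hubtop",proj("side",[471.9,167.8,176.5]))
E
```

```text
time_s: 20.4 ee_pos: [472.0, 167.9, 154.8] ee_rot: [180.0, 0.0, 33.8] force: [0.4, -0.7, -0.5] gripper_width: 60.3 
time_s: 21.0 ee_pos: [471.3, 167.6, 214.2] ee_rot: [-180.0, 0.1, 33.8] force: [-0.3, 0.5, -0.2] gripper_width: 60.0 
[471.86924156 167.8118546  214.53625499] [-1.79994540e+02  3.55016793e-02  3.38487015e+01] [ 0.05080917 -0.19230675  0.73291231]
[285.28016773 156.64061749]
[285.34996444 156.359463  ]
[285.41964481 156.0787772 ]
hubtop [283.9779599  167.86673001]
```

View pics/g1.png

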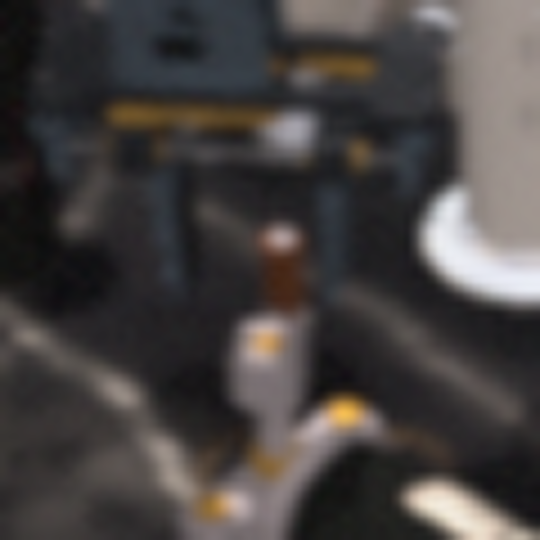

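The crank sits upright on the screw: the hub dot is at about (284,168) and the grip top at (285.8,156), within half a pixel of the prediction. Now I'll take the grip.

```bash
g(){ grep -E "time|pos|rot|force|width" | tr '\n' ' '; echo; }
python3 -m jog '{"jaw":[60,60,60,60,60,60,60],"slide":[[0.8,0,0],[0.87,0,0],[0,0,0],[0,0,0.6],[0,0,0.6],[0,0,0.38],[0,0,0]],"spin":[0,0,0,0,0,0,0]}' 8|g
python3 -m jog '{"jaw":[40,30,24,20,16,14,14,14,14,14],"slide":[[0,0,0],[0,0,0],[0,0,0],[0,0,0],[0,0,0],[0,0,0],[0,0,0],[0,0,0],[0,0,0],[0,0,0]],"spin":[0,0,0,0,0,0,0,0,0,0]}' 8|g
python3 - <<'E'
for yaw0 in (0,):
    import numpy as np
    # clockwise seen from above: angle decreases; tool frame: x'=radial at phi=0, y'=right-handed with z down => clockwise = +phi in tool axes
    d=18
    for k in range(20):
        p,q=np.radians(k*d),np.radians(k*d+d)
        print(k,np.round([50/30*(np.cos(q)-np.cos(p)),50/30*(np.sin(q)-np.sin(p))],3),end=" ")
E
```

```text
time_s: 22.1 ee_pos: [512.2, 195.1, 165.8] ee_rot: [-180.0, 0.2, 33.8] force: [0.0, -1.2, -1.2] gripper_width: 59.7 gripper_force: 0.0 
time_s: 23.1 ee_pos: [513.7, 195.8, 167.6] ee_rot: [180.0, -0.0, 33.8] force: [0.1, -0.4, 1.0] gripper_width: 18.0 gripper_force: 8.0 
0 [-0.082  0.515] 1 [-0.237  0.465] 2 [-0.369  0.369] 3 [-0.465  0.237] 4 [-0.515  0.082] 5 [-0.515 -0.082] 6 [-0.465 -0.237] 7 [-0.369 -0.369] 8 [-0.237 -0.465] 9 [-0.082 -0.515] 10 [ 0.082 -0.515] 11 [ 0.237 -0.465] 12 [ 0.369 -0.369] 13 [ 0.465 -0.237] 14 [ 0.515 -0.082] 15 [0.515 0.082] 16 [0.465 0.237] 17 [0.369 0.369] 18 [0.237 0.465] 19 [0.082 0.515]
```

```bash
g(){ grep -E "time|pos|rot|force|width" | tr '\n' ' '; echo; }
python3 -m jog '{"jaw":[14,14,14,14],"slide":[[-0.036,0.347,0.009],[-0.108,0.331,0.009],[-0.174,0.302,0.009],[0,0,0]],"spin":[0,0,0,0]}' 8|g
python3 - <<'E'
from h import *
s=env.state();r=s["ee_pos"][:2]-[471.9,167.8];print(np.hypot(*r),33.8-np.degrees(np.arctan2(r[1],r[0])),s["ee_pos"],s["force"])
E
```

```text
time_s: 23.5 ee_pos: [522.3, 164.3, 166.7] ee_rot: [180.0, 0.0, 33.7] force: [-1.3, -0.5, 2.8] gripper_width: 17.9 gripper_force: 8.0 
50.52118583997111 37.73470735293967 [522.3021021  164.33325477 166.74201474] [-1.30828004 -0.50974051  2.81593153]
```

```bash
cat > st.sh <<'E'
python3 -c "
from h import *
s=env.state();r=s['ee_pos'][:2]-np.array([471.9,167.8]);ph=np.arctan2(r[1],r[0]);f=s['force'];u=np.array([np.cos(ph),np.sin(ph)]);t=np.array([u[1],-u[0]])
print('t %.1f r %.1f ang %.1f z %.1f Frad %.1f Ftan %.1f Fz %.1f w %.1f g %.1f'%(s['time_s'],np.hypot(*r),(33.8-np.degrees(ph))%360,s['ee_pos'][2],f[:2]@u,f[:2]@t,f[2],s['gripper_width'],s['gripper_force']))"
E
python3 -m jog '{"jaw":[14,14,14,14,14,14,14],"slide":[[-0.233,0.259,0.009],[-0.282,0.205,0.009],[-0.318,0.142,0.009],[-0.341,0.072,0.009],[-0.348,0,0.009],[-0.341,-0.072,0.009],[-0.318,-0.142,0.009]],"spin":[0,0,0,0,0,0,0]}' 8 >/dev/null; sh st.sh
python3 -m jog '{"jaw":[14,14,14,14,14,14,14,14,14,14],"slide":[[-0.282,-0.205,0.009],[-0.233,-0.259,0.009],[-0.174,-0.302,0.009],[-0.108,-0.331,0.009],[-0.036,-0.347,0.009],[0.036,-0.347,0.009],[0.108,-0.331,0.009],[0.174,-0.302,0.009],[0.233,-0.259,0.009],[0.282,-0.205,0.009]],"spin":[0,0,0,0,0,0,0,0,0,0]}' 8 >/dev/null; sh st.sh
```

```text
t 24.2 r 50.6 ang 120.6 z 164.9 Frad 0.5 Ftan -2.1 Fz 2.7 w 17.8 g 8.0
t 25.2 r 50.3 ang 241.3 z 161.9 Frad -0.5 Ftan -1.2 Fz 3.1 w 17.8 g 8.0
```

```bash

python3 -m jog '{"jaw":[14,14,14,14,14,14,14,14,14,14],"slide":[[0.318,-0.142,0.009],[0.341,-0.072,0.009],[0.348,0,0.009],[0.341,0.072,0.009],[0.318,0.142,0.009],[0.282,0.205,0.009],[0.233,0.259,0.009],[0.174,0.302,0.009],[0.108,0.331,0.009],[0.036,0.347,0.009]],"spin":[0,0,0,0,0,0,0,0,0,0]}' 8 >/dev/null; sh st.sh
python3 -m jog '{"jaw":[14,14,14,14,14,14,14,14,14,14],"slide":[[-0.036,0.347,0.009],[-0.108,0.331,0.009],[-0.174,0.302,0.009],[-0.233,0.259,0.009],[-0.282,0.205,0.009],[-0.318,0.142,0.009],[-0.341,0.072,0.009],[-0.348,0,0.009],[-0.341,-0.072,0.009],[-0.318,-0.142,0.009]],"spin":[0,0,0,0,0,0,0,0,0,0]}' 8 >/dev/null; sh st.sh
```

```text
t 26.2 r 50.6 ang 0.9 z 159.2 Frad -0.3 Ftan -1.7 Fz 2.1 w 17.7 g 8.0
t 27.2 r 50.5 ang 120.7 z 156.8 Frad 1.5 Ftan -1.6 Fz 2.8 w 17.6 g 8.0
```

```bash

python3 -m jog '{"jaw":[14,14,14,14,14,14,14,14,14,14],"slide":[[-0.282,-0.205,0.009],[-0.233,-0.259,0.009],[-0.174,-0.302,0.009],[-0.108,-0.331,0.009],[-0.036,-0.347,0.009],[0.036,-0.347,0.009],[0.108,-0.331,0.009],[0.174,-0.302,0.009],[0.233,-0.259,0.009],[0.282,-0.205,0.009]],"spin":[0,0,0,0,0,0,0,0,0,0]}' 8 >/dev/null; sh st.sh
python3 -m jog '{"jaw":[14,14,14,14,14,14,14,14,14,14],"slide":[[0.318,-0.142,0.009],[0.341,-0.072,0.009],[0.348,0,0.009],[0.341,0.072,0.009],[0.318,0.142,0.009],[0.282,0.205,0.009],[0.233,0.259,0.009],[0.174,0.302,0.009],[0.108,0.331,0.009],[0.036,0.347,0.009]],"spin":[0,0,0,0,0,0,0,0,0,0]}' 8 >/dev/null; sh st.sh
```

```text
t 28.2 r 50.3 ang 241.3 z 153.8 Frad -0.3 Ftan -1.7 Fz 4.6 w 17.7 g 8.0
t 29.2 r 50.6 ang 0.9 z 151.2 Frad -0.5 Ftan -1.1 Fz 2.6 w 17.7 g 8.0
```

```bash

python3 -m jog '{"jaw":[14,14,14,14,14,14,14,14,14,14],"slide":[[-0.036,0.347,0.009],[-0.108,0.331,0.009],[-0.174,0.302,0.009],[-0.233,0.259,0.009],[-0.282,0.205,0.009],[-0.318,0.142,0.009],[-0.341,0.072,0.009],[-0.348,0,0.009],[-0.341,-0.072,0.009],[-0.318,-0.142,0.009]],"spin":[0,0,0,0,0,0,0,0,0,0]}' 8 >/dev/null; sh st.sh
python3 -m jog '{"jaw":[14,14,14,14],"slide":[[-0.141,-0.103,0.005],[-0.141,-0.103,0.005],[-0.116,-0.129,0.005],[-0.116,-0.129,0.005]],"spin":[0,0,0,0]}' >/dev/null; sh st.sh
cat > ok.sh <<'E'
sh st.sh | tee last.txt; awk '{for(i=1;i<NF;i++)if($i=="Ftan"&&$(i+1)<-4.5)exit 1}' last.txt
E
k(){ sh ok.sh || { echo GUARD; exit; }; }
python3 -m jog '{"jaw":[14],"slide":[[-0.087,-0.151,0.005]],"spin":[0]}' >/dev/null; k
python3 -m jog '{"jaw":[14],"slide":[[-0.087,-0.151,0.004]],"spin":[0]}' >/dev/null; k
python3 -m jog '{"jaw":[14],"slide":[[-0.054,-0.166,0.005]],"spin":[0]}' >/dev/null; k
python3 -m jog '{"jaw":[14],"slide":[[-0.054,-0.166,0.004]],"spin":[0]}' >/dev/null; k
python3 -m jog '{"jaw":[14],"slide":[[-0.018,-0.173,0.005]],"spin":[0]}' >/dev/null; k
python3 -m jog '{"jaw":[14],"slide":[[-0.018,-0.173,0.004]],"spin":[0]}' >/dev/null; k
python3 -m jog '{"jaw":[14],"slide":[[0.018,-0.173,0.005]],"spin":[0]}' >/dev/null; k
python3 -m jog '{"jaw":[14],"slide":[[0.018,-0.173,0.004]],"spin":[0]}' >/dev/null; k
python3 -m jog '{"jaw":[14],"slide":[[0.054,-0.166,0.005]],"spin":[0]}' >/dev/null; k
python3 -m jog '{"jaw":[14],"slide":[[0.054,-0.166,0.004]],"spin":[0]}' >/dev/null; k
python3 -m jog '{"jaw":[14],"slide":[[0.087,-0.151,0.005]],"spin":[0]}' >/dev/null; k
python3 -m jog '{"jaw":[14],"slide":[[0.087,-0.151,0.004]],"spin":[0]}' >/dev/null; k
```

```text
t 30.2 r 50.5 ang 120.6 z 148.7 Frad 1.0 Ftan -2.0 Fz 2.9 w 17.5 g 8.0
t 30.6 r 50.1 ang 144.2 z 148.1 Frad 1.4 Ftan -2.0 Fz 5.4 w 17.8 g 8.0
t 30.7 r 49.9 ang 150.2 z 147.9 Frad 3.3 Ftan -2.1 Fz 6.7 w 17.9 g 8.0
t 30.8 r 50.2 ang 156.3 z 147.7 Frad 2.2 Ftan -1.1 Fz 5.3 w 17.9 g 8.0
t 30.9 r 50.1 ang 162.5 z 147.6 Frad 3.2 Ftan -1.1 Fz 5.7 w 17.8 g 8.0
t 31.0 r 50.3 ang 168.5 z 147.4 Frad 1.2 Ftan -0.4 Fz 4.2 w 17.6 g 8.0
t 31.1 r 50.2 ang 174.6 z 147.2 Frad 2.7 Ftan -1.6 Fz 7.0 w 17.8 g 8.0
t 31.2 r 50.4 ang 180.6 z 147.0 Frad 1.1 Ftan -1.7 Fz 4.0 w 17.8 g 8.0
t 31.3 r 50.2 ang 186.6 z 146.9 Frad 0.9 Ftan -1.6 Fz 4.8 w 18.0 g 8.0
t 31.4 r 50.4 ang 192.5 z 146.7 Frad 0.9 Ftan -1.4 Fz 3.8 w 17.7 g 8.0
t 31.5 r 50.1 ang 198.5 z 146.6 Frad 1.1 Ftan -1.7 Fz 5.6 w 18.2 g 8.0
t 31.6 r 50.3 ang 204.6 z 146.4 Frad 0.1 Ftan -0.5 Fz 5.2 w 17.8 g 8.0
t 31.7 r 50.1 ang 210.5 z 146.3 Frad 1.3 Ftan -1.4 Fz 5.9 w 17.7 g 8.0
t 31.8 r 50.3 ang 216.6 z 146.2 Frad 0.5 Ftan -1.1 Fz 4.9 w 17.7 g 8.0
```

```bash

k(){ sh ok.sh || { echo GUARD; exit; }; }
python3 -m jog '{"jaw":[14],"slide":[[0.117,-0.129,0.004]],"spin":[0]}' >/dev/null; k
python3 -m jog '{"jaw":[14],"slide":[[0.117,-0.129,0.004]],"spin":[0]}' >/dev/null; k
python3 -m jog '{"jaw":[14],"slide":[[0.141,-0.103,0.004]],"spin":[0]}' >/dev/null; k
python3 -m jog '{"jaw":[14],"slide":[[0.141,-0.103,0.004]],"spin":[0]}' >/dev/null; k
python3 -m jog '{"jaw":[14],"slide":[[0.159,-0.071,0.004]],"spin":[0]}' >/dev/null; k
python3 -m jog '{"jaw":[14],"slide":[[0.159,-0.071,0.004]],"spin":[0]}' >/dev/null; k
python3 -m jog '{"jaw":[14],"slide":[[0.170,-0.036,0.004]],"spin":[0]}' >/dev/null; k
python3 -m jog '{"jaw":[14],"slide":[[0.170,-0.036,0.004]],"spin":[0]}' >/dev/null; k
python3 -m jog '{"jaw":[14],"slide":[[0.174,0,0.004]],"spin":[0]}' >/dev/null; k
python3 -m jog '{"jaw":[14],"slide":[[0.174,0,0.004]],"spin":[0]}' >/dev/null; k
python3 -m jog '{"jaw":[14],"slide":[[0.170,0.036,0.004]],"spin":[0]}' >/dev/null; k
python3 -m jog '{"jaw":[14],"slide":[[0.170,0.036,0.004]],"spin":[0]}' >/dev/null; k
python3 -m jog '{"jaw":[14],"slide":[[0.159,0.071,0.004]],"spin":[0]}' >/dev/null; k
python3 -m jog '{"jaw":[14],"slide":[[0.159,0.071,0.004]],"spin":[0]}' >/dev/null; k
python3 -m jog '{"jaw":[14],"slide":[[0.141,0.103,0.004]],"spin":[0]}' >/dev/null; k
python3 -m jog '{"jaw":[14],"slide":[[0.141,0.103,0.004]],"spin":[0]}' >/dev/null; k
python3 -m jog '{"jaw":[14],"slide":[[0.117,0.129,0.004]],"spin":[0]}' >/dev/null; k
python3 -m jog '{"jaw":[14],"slide":[[0.117,0.129,0.004]],"spin":[0]}' >/dev/null; k
python3 -m jog '{"jaw":[14],"slide":[[0.087,0.151,0.004]],"spin":[0]}' >/dev/null; k
python3 -m jog '{"jaw":[14],"slide":[[0.087,0.151,0.004]],"spin":[0]}' >/dev/null; k
python3 -m jog '{"jaw":[14],"slide":[[0.054,0.166,0.004]],"spin":[0]}' >/dev/null; k
python3 -m jog '{"jaw":[14],"slide":[[0.054,0.166,0.004]],"spin":[0]}' >/dev/null; k
python3 -m jog '{"jaw":[14],"slide":[[0.018,0.173,0.004]],"spin":[0]}' >/dev/null; k
python3 -m jog '{"jaw":[14],"slide":[[0.018,0.173,0.004]],"spin":[0]}' >/dev/null; k
```

```text
t 31.9 r 50.0 ang 222.5 z 146.1 Frad -0.5 Ftan -1.0 Fz 6.4 w 17.7 g 8.0
t 32.0 r 50.3 ang 227.3 z 145.8 Frad 0.5 Ftan -5.8 Fz 5.7 w 17.9 g 8.1
GUARD
```

```bash

python3 -m jog '{"jaw":[14,14],"slide":[[0,0,0],[0,0,0]],"spin":[0,0]}' >/dev/null; sh st.sh
python3 -m jog '{"jaw":[14,14],"slide":[[0.07,-0.05,0.002],[0,0,0]],"spin":[0,0]}' >/dev/null; sh st.sh; sh st.sh
```

```text
t 32.2 r 50.4 ang 226.7 z 145.8 Frad 0.9 Ftan -4.7 Fz 6.1 w 18.0 g 8.1
t 32.4 r 50.2 ang 228.9 z 145.7 Frad 0.3 Ftan -8.1 Fz 7.3 w 18.2 g 8.1
t 32.4 r 50.2 ang 228.9 z 145.7 Frad 0.3 Ftan -8.1 Fz 7.3 w 18.2 g 8.1
```

```bash

python3 -m jog '{"jaw":[14,14,14],"slide":[[0.04,-0.03,0.002],[0,0,0],[0,0,0]],"spin":[0,0,0]}' >/dev/null; sh st.sh
python3 -m jog '{"jaw":[14,14,14],"slide":[[-0.06,0.045,-0.03],[-0.06,0.045,-0.03],[0,0,0]],"spin":[0,0,0]}' >/dev/null; sh st.sh
```

```text
t 32.7 r 50.2 ang 230.1 z 145.6 Frad 1.2 Ftan -9.0 Fz 7.5 w 18.3 g 8.1
t 33.0 r 50.1 ang 226.3 z 146.6 Frad -3.2 Ftan -3.1 Fz -2.7 w 17.9 g 8.0
```

```bash

python3 -m jog '{"jaw":[14,14],"slide":[[0,0,0.03],[0,0,0]],"spin":[0,0]}' >/dev/null; sh st.sh
python3 -m jog '{"jaw":[24,32,40,50,50,50,50],"slide":[[0,0,0],[0,0,0],[0,0,0],[0,0,0],[0,0,0],[0,0,0],[0,0,0]],"spin":[0,0,0,0,0,0,0]}' >/dev/null; sh st.sh
python3 -m jog '{"jaw":[50,50,50,50,50,50,50],"slide":[[0,0,-0.3],[0,0,-0.6],[0,0,-0.8],[0,0,-0.9],[0,0,-0.9],[0,0,-0.5],[0,0,0]],"spin":[0,0,0,0,0,0,0]}' >/dev/null; sh st.sh
python3 - <<'E'
from h import *
f=lambda n,a,r,k:cv2.resize(cv2.cvtColor(a.astype(np.uint8),cv2.COLOR_RGB2BGR)[r[0]:r[1],r[2]:r[3]],None,fx=k,fy=k,interpolation=cv2.INTER_CUBIC)
a=np.mean([env.grab_frame("side").astype(float) for _ in range(4)],0)
np.save("side5.npy",a)
cv2.imwrite("pics/h1.png",f(0,a,(140,200,255,325),9.))
print(proj("side",[471.9,167.8,26+150.5-21]),proj("side",[471.9,167.8,150.5-21]))
E
```

```text
t 33.2 r 50.0 ang 227.0 z 146.4 Frad -2.1 Ftan -4.5 Fz -1.0 w 17.8 g 8.0
t 33.9 r 50.0 ang 227.9 z 146.9 Frad 0.5 Ftan 0.4 Fz 0.0 w 49.8 g 0.5
t 34.6 r 48.4 ang 228.6 z 269.7 Frad -0.1 Ftan -0.9 Fz -0.1 w 49.8 g 0.0
[284.34466368 171.75702263] [284.79049389 176.48675285]
```

View pics/h1.png

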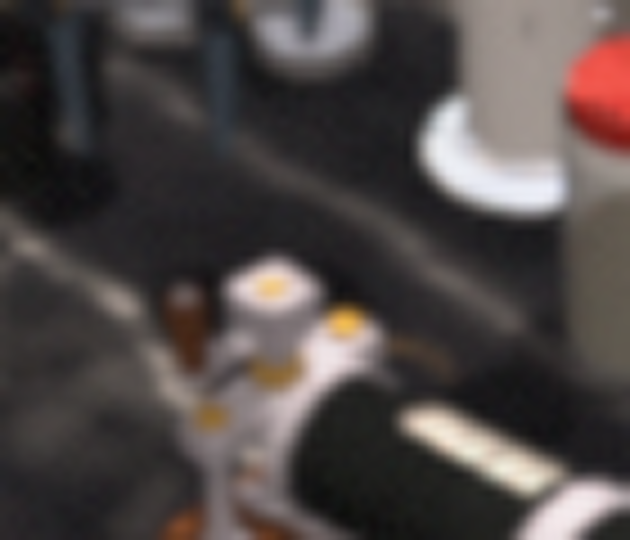

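The crank sits level on the lowered screw, with its hub dot at about (284.8,171.4) against a prediction of (284.3,171.8). The gripper is clear of everything, so I'm handing in.

```bash
python3 -m jog '{"jaw":[50,50,50,50,50],"slide":[[0,0,-0.3],[0,0,0],[0,0,0],[0,0,0],[0,0,0]],"spin":[0,0,0,0,0]}' >/dev/null; sh st.sh; python3 -c "
from workcell import env
print(env.job_done())"
```

```text
t 35.3 r 49.9 ang 227.6 z 275.6 Frad -0.2 Ftan -0.0 Fz -0.5 w 50.2 g 0.0
the job is handed in; nothing more can be done
None
```

The small crank was pushed home and wound clockwise about 2.6 turns to the screw's stop, peaking at about 9 N at the grip; I left it on the screw, backed the gripper clear, and handed in at 35 s (no verdict was returned).

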